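# Lock the steam cleaner's filler cap and switch on the heater

### The arm

A 6-joint arm with a two-finger parallel gripper is mounted at the origin on the work surface. World frame = base frame: x ahead of the robot, y to its left, z up, the work surface at z = 0. Lengths are in mm, angles in rad, forces in N, time in s.
With the tool pointing down it reaches from about 275 to 850 mm from the base axis. Payload 19 kg.
Tool frame: the origin (TCP) lies at the centre of the arm's flange, where the gripper is bolted on; the fingertips stand bot.tip_reach ahead of it and the grasp point (between the pads) lies 155 mm ahead of it (bot.tip_reach is the distance from the TCP to the fingertips, in mm); z points along the fingers, y is the line along which they close (so a half turn about z gives the same grasp; the last joint's range is limited). The gripper opens to 85 mm and grips with 20 to 120 N. Pads are 22 mm wide; open, the fingers measure 114 mm over their backs; the gripper's body (76 mm by 85 mm) begins 54 mm behind the grasp point. The pads swing forward as they close: fully open they stand 13 mm farther back than shut.
Start: joints at [-1.322, 0.15, 1.437, -0, 1.554, -0.134], TCP at [214.75, -533.38, 404.667] pointing down, gripper open.
Joint ranges: [-2.8, 2.8], [-0.68, 2.1], [0.12, 2.68], [-1.39, 4.53], [0.16, 2.79], [-2.81, 2.81]. Speed limits (rad/s): [1.89, 1.89, 2.22, 3.01, 3.01, 3.01].

### API

Orientations are given as [roll, pitch, yaw] about the fixed x, y, z axes, in that order (R = Rz(yaw) Ry(pitch) Rx(roll)).
In Python, from workcell import bot gives the robot as it stands.
- The arm moves only by the tool carry_out, never from a script. Its argument "plan" is a list that holds one entry, the list of rows, each a list of 6 numbers: the shift along the tool's x, y, z as a fraction of full scale, then the turn, a rotation vector about the tool's x, y, z as a fraction of full scale. In form: [[[dx, dy, dz, ax, ay, az], ...]]. A call has exactly 10 rows; each row shifts and turns the commanded pose from where the row before left it, along the tool's axes as they then stand; what a row does not reach is not made up. Full scale, the value 1, is 0.02 m for a shift and 0.1 rad for a turn. A row lasts 1/12 s, in which the tool goes at most 41.7 mm and 7.16 degrees, less where a joint would pass 70% of its speed; a pose out of reach is approached as far as the arm can. A call with a number of a shift or a turn outside -1 to 1 is refused whole. A call with a gripper value outside its range is refused whole. "grip" is the closure, from -1 (fully open) to 1 (shut), so that 0 is half open, set as the call begins (left out, the last holds). The fingers move at their own pace and stop on an object; "squeeze" is the grip in N (left out, the last holds). Time passes only in rows, so rows that do not move let the fingers close, or fill a call up. It gives the time, the measured TCP pose, the force, the opening and the grip force at its end, in the units of the state.
- bot.read_state(): the state, without advancing time (a new reading comes with each control period).
- bot.get_image(name): name is "scene" or "top" or "wrist"; returns the picture (384x512x3 uint8, blue, green, red); there is no depth.
- bot.get_calibration(name): a dict with "fx", "fy", "cx", "cy" (pixels), "rvec" (rotation vector, rad) and "tvec" (3), from world to camera coordinates, as OpenCV has them; the wrist camera has in their place "tool_from_camera" (4x4, takes a point from camera to tool coordinates, whose origin is the TCP and whose axes are the flange's). Camera axes: x right, y down, z forward; pixel columns grow to the right and rows downward; lengths in mm; the calibration is good to about 2 mm. A picture is of the moment at which its call begins: read the wrist's pose just before it. get_calibration takes no time and is no camera call.
- bot.finish_job(): hands the job in; it is judged then, once.
The state is a dict: "time_s": time; "qpos": joint angles; "joint_vel": joint speeds; "joint_torque": joint torques, N m; "position": TCP position; "ee_rot": TCP orientation; "contact_force": force on the tool from outside, world axes, zero at the start; "wrist_torque": the same for the moment, N m; "gripper_width": finger opening in mm; "gripper_force": force on a finger pad.
Only numpy, scipy, OpenCV 4.12 (cv2) and the standard library are available. Lean on these libraries where they do the work, as an engineer would, in place of code of your own. Each camera call takes 0.05 s, during which the arm holds its last target. There are 200 camera calls.

### The job

Get the jeweller's steam cleaner ready to heat: pinch the two orange release tabs on the filler cap so that it will turn, tighten it clockwise until it is hand-tight on its seal (about 0.4 N m; do not crush the seal) and let go so that both tabs spring back out fully into the notches. Then press the red heater rocker fully over to ON at its robot-side end. Leave the tray, the tweezers, the jar and the dish where they are, and finish with nothing held.

Things in the scene. Friction and masses are not known exactly. Their poses are not given: they have to be found in the camera images.
- cleaner: Steam cleaner: stainless box 240 deep (its x) x 320 wide (its y) x 150 mm high on the bench, fixed. Origin: centre of its underside on the bench; +x points to its back, away from the robot side, z up. Filler cap at (+30, +65) mm on its top, heater rocker at (-60, -70) mm. A 34 mm high brass safety valve stands on its top at (+85, +130) mm.
- filler_cap: Black filler cap on the cleaner's top, turning about its vertical z axis; origin on that axis level with the cleaner's flat top (150 mm above the bench). Knob block 62 mm along its x, 34 mm along its y, from 8 to 48 mm above the origin, white pointer line at its -x end, one orange spring tab on each flat side (+y, -y); 54 mm over both tabs, 44 mm squeezed.
- collar: Aluminium collar round the cap, 88 mm outside diameter, 14 mm high, fixed; origin on the cap's axis level with the cleaner's top. Inward teeth block the feet of the tabs. The feet and collar reach 14 mm above the cleaner's top: keep fingertips 17 mm or more above it. Notches are centred at cap angles 0.369, 0.526, 0.683, 0.840, 0.997, 1.154, 1.311, 1.468, each with 0.02 rad play either way.
- cap_grip (a point): Point on the cap's axis 36 mm above the cleaner's top, level with the tab faces. Axes as the filler cap: squeeze along y.
- cap_turn (a joint): Angle of the cap, rad, grows clockwise seen from above. Starts at 0 to 0.2 in a wide pocket, loose on its seal; blocked at about 0.23 while either tab is out. Drag 0.05 N m either way. Between 0.3 and 1.05 (seal wear, unseen) it meets the seal. Let go between two notches, the loaded cap springs back to the next lower one.
- tab_l (a joint): Travel of the tab on the cap's +y side, m: 0 out (locked), 0.005 squeezed against its stop; 8 N starts it, 15 N at the stop. Frees the cap above 0.003; both tabs must be in together, so centre the squeeze within about 1 mm. A tab not fully out stands on a tooth.
- tab_r (a joint): The same for the tab on the cap's -y side.
- tab_l_face (a point): Middle of the +y tab's outer face, 36 mm above the cleaner's top, 27 mm from the cap's axis; moves with the tab. The flat face is 26 mm wide and reaches from 17 to 47 mm above the cleaner's top.
- tab_r_face (a point): Middle of the outer face of the -y tab, likewise.
- seal: Black rubber sealing ring under the cap, 67 mm diameter, fixed; origin on the cap's axis level with the cleaner's top. Once the cap meets it the torque rises by 1.6 N m per rad. Good after latching: 0.15 to 0.55 N m; above 0.8 N m it is crushed. The cap's cam bears on it 20 mm from the axis, so 0.4 N m is 20 N.
- heater_switch (a joint): Red rocker, 56 mm along the cleaner's x, 22 mm wide, in a black frame whose two side walls stand 11 mm above the cleaner's top. 0 OFF (robot-side end up), 0.4 rad fully ON (robot-side end down); stays where it is left, needs about 2 N at its end; press near the end, not at the middle.
- switch_on_end (a point): Spot on top of the rocker's robot-side (-x) end to press, 22 mm from the pivot and 6 mm from the rocker's edge; when OFF 23 mm above the cleaner's top, goes down about 9 mm to ON.
- gem_tray: Clear tray with gemstones, 130 x 45 x 22 mm, loose on the bench beside the cleaner; leave alone. Origin: centre of its underside.
- tweezers: Steel tweezers, 140 x 8 x 12 mm, loose on the bench beside the cleaner; leave alone. Origin: centre of the underside.
- polish_jar: Amber jar with white lid, 60 mm diameter, 85 mm high, loose on the bench beside the cleaner; leave alone. Origin: centre of the underside.
- ring_dish: White dish with two rings in it, 60 mm diameter, 14 mm high, loose on the cleaner's top at its rear right; leave alone. Origin: centre of the underside.

How it is judged (in metres and radians):
On the way, in this order (a step that is already met when the one before it is completed fails the run):
1. the cap is hand-tight on its seal, both tabs have sprung out into notches and the fingers have let go (contact force between filler_cap and seal between 7.5 and 27.5 N and value of joint each of tab_l, tab_r below 0.0012 m and contact force between the fingers and filler_cap below 0.5 N), for 0.3 s.
2. the heater rocker is pressed fully to ON (value of joint heater_switch above 0.34 rad), for 0.2 s.
At the end, for the whole second after the job is handed in: The cap bears on its seal with 7.5 to 27.5 N (0.15 to 0.55 N m), both tabs are out to within 1.2 mm, and the rocker stands at ON (above 0.34 of 0.4 rad) (contact force between filler_cap and seal between 7.5 and 27.5 N and value of joint each of tab_l, tab_r below 0.0012 m and value of joint heater_switch above 0.34 rad); the robot touches nothing.
It fails at once if the seal is crushed (more than 40 N, 0.8 N m) (contact force between filler_cap and seal above 40 N).
It fails at once if a bystander (tray, tweezers, jar, dish) is moved more than 20 mm (distance of any of gem_tray, tweezers, polish_jar, ring_dish from where it was at the start of the episode above 0.02 m).
It also fails if it takes over 50 s, if anything falls off the work surface, if the arm or the gripper's body presses on something with over 40 N, if the wrist force passes 120 N, or if a joint passes its speed limit or range.

## Working session

There is one attempt and no reset: what is moved stays moved. The work goes in short steps, Python scripts to look and compute and a tool call to move; the robot and the scene stay as the last step left them, time stands still between calls to the robot, and variables do not carry over. Pictures are saved under pics/ and viewed, at most 10 in all, crops included, and the job is handed in when it is done.

Besides the shell and the picture viewer there is one more tool, called after "Emit:" by a JSON object that holds its "api" and its "payload", one argument or row to a line. carry_out: Moves the arm, as the interface text tells. Shift numbers are shares of 0.02 m and turn numbers shares of 0.1 rad, none past 1 either way. Its arguments: {"type":"object","properties":{"plan":{"type":"array","items":{"type":"array","items":{"type":"array","items":{"type":"number"}}}},"grip":{"type":"number"},"squeeze":{"type":"number"}},"required":["plan"]}

```bash
mkdir -p pics; ls
python3 - <<'E'
from workcell import bot
import cv2,numpy as np
s=bot.read_state();print(s['time_s'],s['position'],s['ee_rot'],s['gripper_width'],bot.tip_reach)
for n in("scene","top"):
    cv2.imwrite(f"pics/{n}0.png",bot.get_image(n)); print(bot.get_calibration(n))
print(bot.get_calibration("wrist"))
E
```

```text
pics
0.0 [ 214.74786643 -533.36560309  404.10485156] [-3.14042757e+00 -1.73882260e-04  3.82834339e-01] 85.83521995379925 173.4
{'fx': 436.43125719279806, 'fy': 436.43125719279806, 'cx': 250.28779012074173, 'cy': 186.62899211600043, 'rvec': array([ 2.21501196,  0.95274497, -0.3949012 ]), 'tvec': array([-370.31610977, -189.62929117, 1232.76635098])}
{'fx': 476.1454534384978, 'fy': 476.1454534384978, 'cx': 246.16835689280052, 'cy': 192.02469911495456, 'rvec': array([ 2.18719447, -2.03585933,  0.2088829 ]), 'tvec': array([ -24.17635978,  564.61816374, 1264.1837033 ])}
{'fx': 335.1507750368619, 'fy': 335.1507750368619, 'cx': 253.49728886614005, 'cy': 179.76705620544107, 'tool_from_camera': array([[ 3.94190881e-04, -9.46373701e-01, -3.23073773e-01,
         8.26188648e+01],
       [ 9.99999878e-01,  2.77122478e-04,  4.08356909e-04,
         1.05835138e+00],
       [-2.96927234e-04, -3.23073895e-01,  9.46373695e-01,
         3.10992417e+01],
       [ 0.00000000e+00,  0.00000000e+00,  0.00000000e+00,
         1.00000000e+00]])}
```

View pics/top0.png

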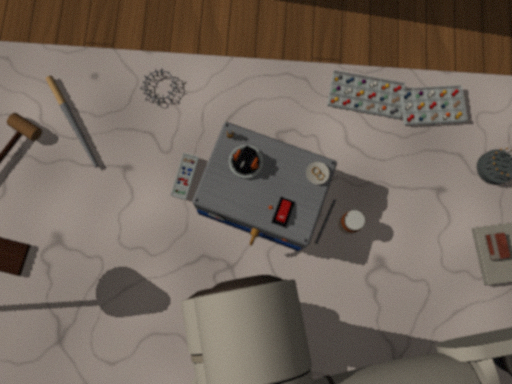

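View pics/scene0.png

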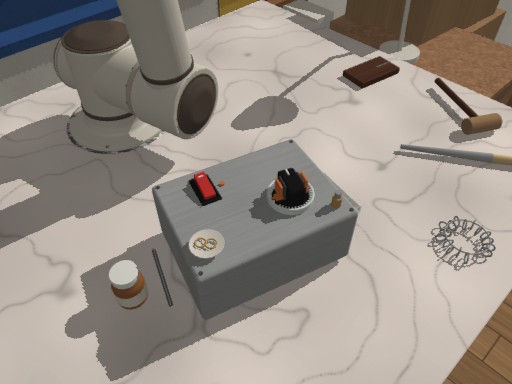

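The top view shows the cap at about (246,161), the rocker at (285,211) and the valve at (232,136). In the scene view the cap is at (291,190) and the rocker at (204,187). I'll fit the cleaner pose from the box corners in both views.

```bash
cat > h.py <<'E'
from workcell import bot
import cv2,numpy as np
from scipy.optimize import least_squares
from scipy.spatial.transform import Rotation as R
def proj(n,P):
    c=bot.get_calibration(n);K=np.array([[c['fx'],0,c['cx']],[0,c['fy'],c['cy']],[0,0,1]])
    return cv2.projectPoints(np.array(P,float),c['rvec'],c['tvec'],K,None)[0][:,0]
def world(p,L):
    L=np.array(L,float);c,s=np.cos(p[2]),np.sin(p[2])
    return np.c_[p[0]+c*L[:,0]-s*L[:,1],p[1]+s*L[:,0]+c*L[:,1],L[:,2]]
def wrist_T(s):
    T=np.eye(4);T[:3,:3]=R.from_euler('xyz',s['ee_rot']).as_matrix();T[:3,3]=s['position']
    return T@bot.get_calibration('wrist')['tool_from_camera']
def wproj(T,P):
    c=bot.get_calibration('wrist');q=(np.array(P,float)-T[:3,3])@T[:3,:3]
    return np.c_[c['fx']*q[:,0]/q[:,2]+c['cx'],c['fy']*q[:,1]/q[:,2]+c['cy']]
E
python3 - <<'E'
from h import *
L=[[120,160,150],[120,-160,150],[-120,160,150],[-120,-160,150],[-60,-70,160],[30,65,160]]
A={'top':[[228,125],[336,162],[197,206],[305,245],[285,211],[246,162]],'scene':[[357,208],[200,272],[291,141],[157,188],[205,188],[291,194]]}
for ns in (['top'],['scene'],['top','scene']):
    f=lambda p:np.concatenate([(proj(n,world(p,L))-A[n]).ravel() for n in ns])
    r=least_squares(f,[500,0,-.4]);print(ns,r.x.round(3),r.fun.reshape(-1,2).round(1).tolist())
print(world(r.x,[[30,65,186],[-82,-70,173]]))
E
```

```text
['top'] [ 5.74266e+02 -3.48380e+01 -2.79000e-01] [[-3.3, -3.9], [3.3, -0.9], [-5.3, -1.4], [5.1, 2.7], [-0.5, 1.8], [0.6, 0.8]]
['scene'] [ 5.7573e+02 -2.4560e+01 -2.7900e-01] [[4.3, 1.1], [-1.2, 7.6], [2.0, -6.1], [-6.0, -3.8], [0.7, -3.3], [0.3, -2.8]]
['top', 'scene'] [ 5.75802e+02 -2.85670e+01 -2.79000e-01] [[-5.7, -4.6], [0.9, -1.6], [-7.7, -2.1], [2.7, 1.9], [-2.9, 1.0], [-1.8, 0.0], [3.0, 2.2], [-3.1, 9.1], [0.7, -5.3], [-7.7, -2.8], [-0.9, -2.2], [-1.1, -1.7]]
[[622.53060739  25.66792631 186.        ]
 [477.70483853 -73.29922316 173.        ]]
```

Emit:
{"api": "carry_out", "payload": {
  "plan": [
    [[0.734,-0.458,-0.04,0,0,0],[0.734,-0.458,-0.04,0,0,0],[0.734,-0.458,-0.04,0,0,0],[0.734,-0.458,-0.04,0,0,0],[0.734,-0.458,-0.04,0,0,0],[0.734,-0.458,-0.04,0,0,0],[0.734,-0.458,-0.04,0,0,0],[0.734,-0.458,-0.04,0,0,0],[0.734,-0.458,-0.04,0,0,0],[0.734,-0.458,-0.04,0,0,0]]
  ],
  "grip": -1,
  "squeeze": 40
}}

```text
time_s: 0.93
position: [317.6, -391.6, 412.8]
ee_rot: [3.142, -0.0, 0.383]
contact_force: [0.3, 0.2, 0.3]
gripper_width: 85.4
gripper_force: 0.0
```

Emit:
{"api": "carry_out", "payload": {
  "plan": [
    [[0.734,-0.458,-0.04,0,0,0],[0.734,-0.458,-0.04,0,0,0],[0.734,-0.458,-0.04,0,0,0],[0.734,-0.458,-0.04,0,0,0],[0.734,-0.458,-0.04,0,0,0],[0.734,-0.458,-0.04,0,0,0],[0.734,-0.458,-0.04,0,0,0],[0.734,-0.458,-0.04,0,0,0],[0.734,-0.458,-0.04,0,0,0],[0.734,-0.458,-0.04,0,0,0]]
  ]
}}

```text
time_s: 1.77
position: [419.1, -251.7, 420.8]
ee_rot: [-3.142, -0.0, 0.384]
contact_force: [0.5, 0.2, 0.5]
gripper_width: 85.5
gripper_force: 0.0
```

Emit:
{"api": "carry_out", "payload": {
  "plan": [
    [[0.734,-0.458,-0.04,0,0,0],[0.734,-0.458,-0.04,0,0,0],[0.734,-0.458,-0.04,0,0,0],[0.734,-0.458,-0.04,0,0,0],[0.734,-0.458,-0.04,0,0,0],[0.734,-0.458,-0.04,0,0,0],[0.734,-0.458,-0.04,0,0,0],[0.734,-0.458,-0.04,0,0,0],[0.734,-0.458,-0.04,0,0,0],[0.734,-0.458,-0.04,0,0,0]]
  ]
}}

```text
time_s: 2.6
position: [520.6, -111.9, 428.9]
ee_rot: [-3.141, -0.0, 0.384]
contact_force: [0.2, -1.1, -0.7]
gripper_width: 85.5
gripper_force: 0.0
```

Emit:
{"api": "carry_out", "payload": {
  "plan": [
    [[0.734,-0.458,-0.04,0,0,0],[0.734,-0.458,-0.04,0,0,0],[0.734,-0.458,-0.04,0,0,0],[0.734,-0.458,-0.04,0,0,0],[0.734,-0.458,-0.04,0,0,0],[0.734,-0.458,-0.04,0,0,0],[0.734,-0.458,-0.04,0,0,0],[0.734,-0.458,-0.04,0,0,0],[0.734,-0.458,-0.04,0,0,0],[0.734,-0.458,-0.04,0,0,0]]
  ]
}}

```text
time_s: 3.43
position: [622.3, 27.9, 436.9]
ee_rot: [-3.141, 0.0, 0.384]
contact_force: [0.7, -0.6, -0.6]
gripper_width: 85.7
gripper_force: 0.0
```

Emit:
{"api": "carry_out", "payload": {
  "plan": [
    [[0,0,0,0,0,-1],[0,0,0,0,0,-1],[0,0,0,0,0,-1],[0,0,0,0,0,-1],[0,0,0,0,0,-1],[0,0,0,0,0,-1],[0,0,0,0,0,-1],[0,0,0,0,0,-1],[0,0,0,0,0,-1],[0,0,0,0,0,-1]]
  ]
}}

```text
time_s: 4.27
position: [621.9, 27.1, 436.8]
ee_rot: [-3.141, -0.0, 1.388]
contact_force: [0.3, -0.2, -0.5]
gripper_width: 85.6
gripper_force: 0.0
```

Emit:
{"api": "carry_out", "payload": {
  "plan": [
    [[0,0,0,0,0,-1],[0,0,0,0,0,-1],[0,0,0,0,0,-1],[0,0,0,0,0,-1],[0,0,0,0,0,-1],[0,0,0,0,0,-1],[0,0,0,0,0,-1],[0,0,0,0,0,-1],[0,0,0,0,0,-1],[0,0,0,0,0,-1]]
  ]
}}

```text
time_s: 5.1
position: [621.9, 27.1, 436.9]
ee_rot: [3.141, -0.0, 2.389]
contact_force: [-0.1, 0.7, 0.0]
gripper_width: 85.5
gripper_force: 0.0
```

Emit:
{"api": "carry_out", "payload": {
  "plan": [
    [[0,0,0,0,0,-1],[0,0,0,0,0,-1],[0,0,0,0,0,-1],[0,0,0,0,0,-0.6],[0,0,0,0,0,0],[0,0,0,0,0,0],[0,0,0,0,0,0],[0,0,0,0,0,0],[0,0,0,0,0,0],[0,0,0,0,0,0]]
  ]
}}

```text
time_s: 5.93
position: [622.6, 25.9, 436.7]
ee_rot: [3.142, -0.0, 2.742]
contact_force: [-1.4, 0.8, -0.5]
gripper_width: 85.5
gripper_force: 0.0
```

Run:
```python
from h import *
s=bot.read_state();print(s['time_s'],s['position'],s['ee_rot'],s['qpos'],s['contact_force'])
cv2.imwrite("pics/w1.png",bot.get_image("wrist"))
T=wrist_T(s);print(wproj(T,world([575,-29,-.279],[[30,65,186],[-82,-70,173],[85,130,184]])))
```

```text
5.9333 [622.56075432  25.91191681 436.71417006] [ 3.14150500e+00 -9.05849430e-05  2.74208471e+00] [-8.19983705e-02  2.43788675e-01  1.26270711e+00  1.11789165e-04
  1.63515555e+00 -1.25327956e+00] [-1.37732818  0.80740289 -0.47269984]
[[253.84925664 189.89357702]
 [ 25.20318068  44.7833451 ]
 [348.5935252  247.37908119]]
```

View pics/w1.png

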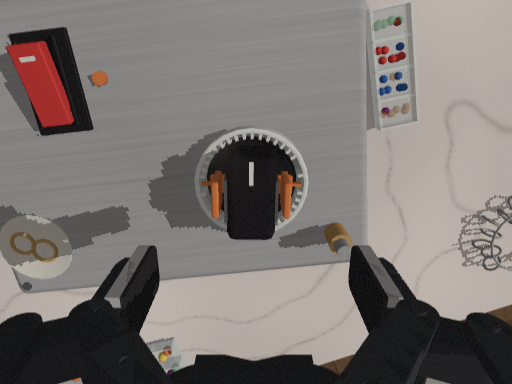

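The wrist view shows the collar centred near (251,182), the orange tabs near (216,195) and (287,195), and the knob's white line at (251,174). The rocker is at (45,82), with its white-mark end at (27,58) towards the robot. I'll zoom in on the cap for exact edges.

Run:
```python
from h import *
im=cv2.imread("pics/w1.png")
c=im[122:247,188:318];cv2.imwrite("pics/w1c.png",cv2.resize(c,None,fx=4.6,fy=4.6,interpolation=cv2.INTER_CUBIC))
b,g,r=[im[...,i].astype(int) for i in range(3)]
m=((r>120)&(r>b+60)&(g<r-30)).astype(np.uint8);m[:,:190]=0;m[:,320:]=0;m[:120]=0;m[220:]=0
for k in(1,):
    n,l,st,ce=cv2.connectedComponentsWithStats(m);print(st,ce)
w=((im.min(2)>150)).astype(np.uint8);w[:,:240]=0;w[:,262:]=0;w[:155]=0;w[195:]=0
ys,xs=np.nonzero(w);print(xs.min(),xs.max(),ys.min(),ys.max(),xs.mean(),ys.mean(), np.polyfit(ys,xs,1))
```

```text
[[     0      0    512    384 196039]
 [   284    172     18     47    315]
 [   278    176      3      3      8]
 [   211    181      8     37    246]] [[255.49669198 191.48538811]
 [288.67936508 194.66349206]
 [279.125      176.875     ]
 [214.88211382 199.56910569]]
249 252 162 184 250.5 173.0 [1.75481616e-15 2.50500000e+02]
```

View pics/w1c.png

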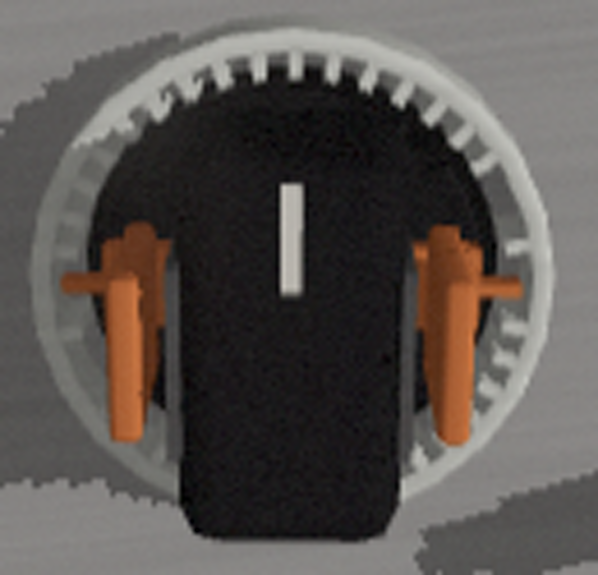

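Run:
```python
from h import *
s=bot.read_state();T=wrist_T(s)
px=lambda u,v:[188+(u+.5)/4.6-.5,122+(v+.5)/4.6-.5]
L=[[-13,-27,197],[13,-27,197],[-13,27,197],[13,27,197]]
B=np.array([px(107,277),px(107,440),px(475,282),px(475,445)])
th=np.linspace(0,2*np.pi,400)
def res(p,full=True):
    r=(wproj(T,world(p[:3],L))-B).ravel()
    c=wproj(T,world(p[:3],np.c_[44*np.cos(th),44*np.sin(th),0*th+164]))
    k=wproj(T,world(p[:3],[[31,0,198]]))
    l=wproj(T,world(p[:3],[[-20,0,198]]))
    return np.r_[r,c[:,0].min()-px(30,0)[0],c[:,0].max()-px(553,0)[0],c[:,1].min()-px(0,28)[1],k[0,1]-px(0,540)[1],l[0,0]-250.5]
r=least_squares(res,[622,26,-.4]);print(r.x,r.fun.round(1))
p=r.x;yaw=s['ee_rot'][2]
d=p[:2]-s['position'][:2];c,sn=np.cos(yaw),np.sin(yaw)
print('tool dx,dy',d@[c,sn],d@[sn,-c],'dyaw',p[2]+np.pi-yaw)
# rocker
im=cv2.imread("pics/w1.png");b,g,rr=[im[...,i].astype(int) for i in range(3)]
m=((rr>100)&(rr>2*b+20)&(rr>2.5*g)).astype(np.uint8);m[:,100:]=0
cn=max(cv2.findContours(m,0,2)[0],key=cv2.contourArea);q=cv2.boxPoints(cv2.minAreaRect(cn));print('rocker',q.round(1).tolist())
def back(uv,z):
    k=bot.get_calibration('wrist');v=T[:3,:3]@[(uv[0]-k['cx'])/k['fx'],(uv[1]-k['cy'])/k['fy'],1];return T[:3,3]+v*(z-T[2,3])/v[2]
for a in q: print(back(a,165).round(1))
print(back((98,78),151),back((251,174),198))
```

```text
[ 6.23898530e+02  2.19505042e+01 -4.09243020e-01] [-1.  -0.3  0.2  0.1  1.  -0.6 -0.8 -0.2 -0.7  0.8 -1.4  2.8  0.4]
tool dx,dy -2.7311997764631073 -3.0562324665916343 dyaw -0.00982196557302828
rocker [[6.300000190734863, 46.70000076293945], [41.400001525878906, 32.599998474121094], [76.69999694824219, 120.69999694824219], [41.5, 134.8000030517578]]
[470.6 -90.6 165. ]
[472.5 -64.  165. ]
[531.1 -74.2 165. ]
[ 529.8 -103.3  165. ]
[509.74754755 -50.6475662  151.        ] [606.68423135  29.46433787 198.        ]
```

Emit:
{"api": "carry_out", "payload": {
  "plan": [
    [[-0.136,-0.153,0.4,0,0,0.1],[0,0,0.7,0,0,0],[0,0,0.7,0,0,0],[0,0,0.7,0,0,0],[0,0,0.7,0,0,0],[0,0,0.7,0,0,0],[0,0,0.7,0,0,0],[0,0,0.135,0,0,0],[0,0,0,0,0,0],[0,0,0,0,0,0]]
  ]
}}

```text
time_s: 6.82
position: [624.0, 21.8, 342.4]
ee_rot: [3.141, 0.0, 2.732]
contact_force: [-0.5, -0.2, 1.1]
gripper_width: 85.3
gripper_force: 0.0
```

Emit:
{"api": "carry_out", "payload": {
  "plan": [
    [[0,0,0,0,0,0],[0,0,0,0,0,0],[0,0,0,0,0,0],[0,0,0,0,0,0],[0,0,0,0,0,0],[0,0,0,0,0,0],[0,0,0,0,0,0],[0,0,0,0,0,0],[0,0,0,0,0,0],[0,0,0,0,0,0]]
  ],
  "grip": 0.15,
  "squeeze": 20
}}

```text
time_s: 7.65
position: [624.1, 22.5, 343.9]
ee_rot: [3.139, 0.003, 2.733]
contact_force: [0.1, 6.3, 11.6]
gripper_width: 43.0
gripper_force: 19.5
```

Run:
```python
from h import *
s=bot.read_state();print(s['time_s'],s['position'],s['ee_rot'],s['gripper_width'],s['contact_force'],s['wrist_torque'])
im=bot.get_image("wrist");cv2.imwrite("pics/w2.png",cv2.resize(im[100:384,130:380],None,fx=2.1,fy=2.1,interpolation=cv2.INTER_CUBIC))
```

```text
7.65 [624.12982847  22.54606522 343.89849849] [3.13922809e+00 2.60552280e-03 2.73325984e+00] 42.96587364638679 [ 0.0740642   6.29012763 11.5704005 ] [ 1.13175546 -0.1383063  -0.01788234]
```

View pics/w2.png

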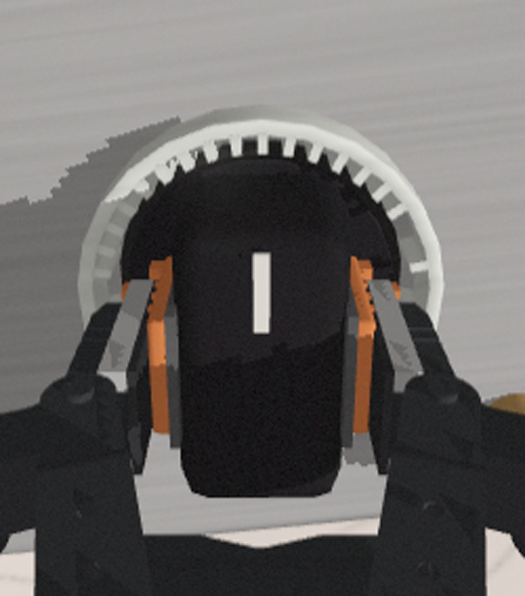

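The fingers hold both tabs squeezed (opening 43 mm), and the picture shows roughly equal gaps left and right of the knob. I'll relieve the offset, firm up the grip, and read the torque before turning.

Emit:
{"api": "carry_out", "payload": {
  "plan": [
    [[0,0.035,-0.08,0,0,0],[0,0,0,0,0,0],[0,0,0,0,0,0],[0,0,0,0,0,0],[0,0,0,0,0,0],[0,0,0,0,0,0],[0,0,0,0,0,0],[0,0,0,0,0,0],[0,0,0,0,0,0],[0,0,0,0,0,0]]
  ],
  "grip": 0.6,
  "squeeze": 60
}}

```text
time_s: 8.53
position: [624.3, 22.8, 345.2]
ee_rot: [3.14, 0.002, 2.733]
contact_force: [-2.7, 1.7, 13.3]
gripper_width: 40.1
gripper_force: 67.2
```

```bash
cat > st.py <<'E'
from workcell import bot
s=bot.read_state()
for k in('time_s','position','ee_rot','gripper_width','gripper_force','contact_force','wrist_torque'):print(k,s[k])
E
python3 st.py
```

```text
time_s 8.5333
position [624.30144111  22.78153401 345.17307232]
ee_rot [3.14036347e+00 2.14079012e-03 2.73291038e+00]
gripper_width 40.06026548097902
gripper_force 67.16115474700928
contact_force [-2.66939329  1.70595735 13.27518972]
wrist_torque [ 0.3930521   0.22207336 -0.02191258]
```

Emit:
{"api": "carry_out", "payload": {
  "plan": [
    [[0,0,0,0,0,0.35],[0,0,0,0,0,0.35],[0,0,0,0,0,0.35],[0,0,0,0,0,0.35],[0,0,0,0,0,0.35],[0,0,0,0,0,0.35],[0,0,0,0,0,0.35],[0,0,0,0,0,0],[0,0,0,0,0,0],[0,0,0,0,0,0]]
  ]
}}

```text
time_s: 9.37
position: [624.3, 22.8, 345.2]
ee_rot: [3.14, 0.002, 2.488]
contact_force: [-0.4, 2.9, 12.7]
gripper_width: 40.0
gripper_force: 67.1
```

```bash
python3 st.py
```

```text
time_s 9.3667
position [624.31302904  22.81842398 345.21330394]
ee_rot [3.13976973e+00 1.86352004e-03 2.48794997e+00]
gripper_width 40.02190983816941
gripper_force 67.11155891418457
contact_force [-0.35883347  2.87538469 12.66916284]
wrist_torque [ 0.43741746  0.22961399 -0.05450713]
```

Emit:
{"api": "carry_out", "payload": {
  "plan": [
    [[0,0,0,0,0,0.3],[0,0,0,0,0,0.3],[0,0,0,0,0,0.3],[0,0,0,0,0,0.3],[0,0,0,0,0,0],[0,0,0,0,0,0],[0,0,0,0,0,0],[0,0,0,0,0,0],[0,0,0,0,0,0],[0,0,0,0,0,0]]
  ]
}}

```text
time_s: 10.2
position: [624.3, 22.8, 345.2]
ee_rot: [3.14, 0.002, 2.368]
contact_force: [-0.9, 3.3, 13.1]
gripper_width: 40.0
gripper_force: 67.1
```

```bash
python3 st.py
python3 - <<'E'
from h import *
im=bot.get_image("wrist");cv2.imwrite("pics/w3.png",im)
E
```

```text
time_s 10.2
position [624.31723214  22.79806955 345.20600657]
ee_rot [3.13952688e+00 1.63760545e-03 2.36792075e+00]
gripper_width 40.01539160015543
gripper_force 67.09871649742126
contact_force [-0.87725328  3.25426148 13.07112864]
wrist_torque [0.43509902 0.19130468 0.01317015]
```

View pics/w3.png

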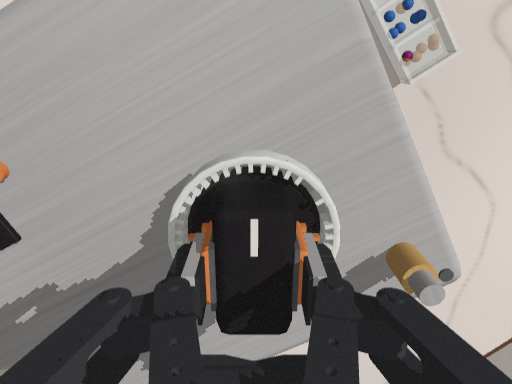

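The cap turned with the gripper: the white line stays vertical at (254,238), while the box edge and valve have rotated in the view. I'll work out the cleaner's yaw from the box edges and average the torque.

```bash
cat > tq.py <<'E'
from workcell import bot
import numpy as np
a=[]
for i in range(6):
    s=bot.read_state();a.append(np.r_[s['wrist_torque'],s['contact_force']]);bot.get_image("wrist")
print(s['time_s'],s['position'].round(1),'yaw',s['ee_rot'][2].round(4),'w',s['gripper_width'].round(1),np.mean(a,0).round(3),np.std(a,0).round(3)[2],'angle',(p:=2.7329-s['ee_rot'][2]))
E
python3 tq.py
python3 - <<'E'
from h import *
def yawedge(f,pos,rot,x0,x1,rows):
    T=wrist_T(dict(position=pos,ee_rot=rot));k=bot.get_calibration('wrist')
    g=cv2.GaussianBlur(cv2.cvtColor(cv2.imread(f),6),(5,5),0).astype(float);P=[]
    for y in rows:
        t=(y-rows[0])/(rows[-1]-rows[0]);xc=x0+(x1-x0)*t;xs=np.arange(int(xc)-9,int(xc)+10)
        P.append([xs[np.argmax(np.gradient(g[y])[xs])],y])
    P=np.array(P,float);a=np.polyfit(P[:,1],P[:,0],1);e=np.abs(np.polyval(a,P[:,1])-P[:,0]);P=P[e<2];a=np.polyfit(P[:,1],P[:,0],1)
    q=[]
    for y in(rows[0],rows[-1]):
        v=T[:3,:3]@[(np.polyval(a,y)-k['cx'])/k['fx'],(y-k['cy'])/k['fy'],1];q.append(T[:3,3]+v*(150-T[2,3])/v[2])
    d=q[1]-q[0];print(len(P),len(rows),a,q,'yaw',np.arctan2(d[1],d[0]))
yawedge("pics/w1.png",[622.56,25.91,436.71],[3.14150,-.00009,2.74208],365,368,range(130,250))
yawedge("pics/w3.png",[624.3,22.8,345.2],[3.1395,.0016,2.368],392,440,range(90,230))
E
```

```text
115 120 [1.00449775e-02 3.64476762e+02] [array([622.86142543, 118.18897067, 150.        ]), array([723.26511833,  89.1703642 , 150.        ])] yaw -0.281352576584202
140 140 [  0.38260261 358.76059784] [array([619.21814666, 119.46190247, 150.        ]), array([698.99655918,  96.08204623, 150.        ])] yaw -0.2850776622201634Traceback (most recent call last):
  File "tq.py", line 6, in <module>
    print(s['time_s'],s['position'].round(1),'yaw',s['ee_rot'][2].round(4),'w',s['gripper_width'].round(1),np.mean(a,0).round(3),np.std(a,0).round(3)[2],'angle',(p:=2.7329-s['ee_rot'][2]))
                                                                               ^^^^^^^^^^^^^^^^^^^^^^^^
AttributeError: 'float' object has no attribute 'round'
```

Emit:
{"api": "carry_out", "payload": {
  "plan": [
    [[0,0,0,0,0,0.3],[0,0,0,0,0,0.3],[0,0,0,0,0,0.3],[0,0,0,0,0,0],[0,0,0,0,0,0],[0,0,0,0,0,0],[0,0,0,0,0,0],[0,0,0,0,0,0],[0,0,0,0,0,0],[0,0,0,0,0,0]]
  ]
}}

```text
time_s: 11.38
position: [624.3, 22.8, 345.2]
ee_rot: [3.139, 0.001, 2.278]
contact_force: [-0.4, 2.8, 11.5]
gripper_width: 39.7
gripper_force: 67.1
```

```bash
python3 tq.py
```

```text
Traceback (most recent call last):
  File "tq.py", line 6, in <module>
    print(s['time_s'],s['position'].round(1),'yaw',s['ee_rot'][2].round(4),'w',s['gripper_width'].round(1),np.mean(a,0).round(3),np.std(a,0).round(3)[2],'angle',(p:=2.7329-s['ee_rot'][2]))
                                                                               ^^^^^^^^^^^^^^^^^^^^^^^^
AttributeError: 'float' object has no attribute 'round'
```

```bash
sed -i "s/s\['gripper_width'\].round(1)/round(s['gripper_width'],1)/; s/2.7329-/2.8586-/" tq.py; python3 tq.py
```

```text
11.9333 [624.3  22.8 345.2] yaw 2.2779 w 39.7 [ 0.438  0.198 -0.048 -0.891  2.502 12.425] 0.028 angle 0.580669399294798
```

Emit:
{"api": "carry_out", "payload": {
  "plan": [
    [[0,0,0,0,0,0.3],[0,0,0,0,0,0.3],[0,0,0,0,0,0.3],[0,0,0,0,0,0],[0,0,0,0,0,0],[0,0,0,0,0,0],[0,0,0,0,0,0],[0,0,0,0,0,0],[0,0,0,0,0,0],[0,0,0,0,0,0]]
  ]
}}

```text
time_s: 12.82
position: [624.3, 22.8, 345.2]
ee_rot: [3.139, 0.001, 2.188]
contact_force: [-1.1, 3.1, 12.0]
gripper_width: 39.6
gripper_force: 67.1
```

```bash
python3 tq.py
```

```text
13.0667 [624.3  22.8 345.2] yaw 2.1879 w 39.7 [ 0.449  0.158 -0.052 -0.742  2.983 12.374] 0.034 angle 0.6706530152713155
```

Emit:
{"api": "carry_out", "payload": {
  "plan": [
    [[0,0,0,0,0,0.3],[0,0,0,0,0,0.3],[0,0,0,0,0,0.3],[0,0,0,0,0,0],[0,0,0,0,0,0],[0,0,0,0,0,0],[0,0,0,0,0,0],[0,0,0,0,0,0],[0,0,0,0,0,0],[0,0,0,0,0,0]]
  ]
}}

```text
time_s: 13.95
position: [624.3, 22.8, 345.2]
ee_rot: [3.139, 0.001, 2.098]
contact_force: [-0.7, 2.8, 12.2]
gripper_width: 40.3
gripper_force: 67.1
```

```bash
python3 tq.py
```

```text
14.2 [624.3  22.8 345.2] yaw 2.098 w 39.9 [ 0.461  0.135 -0.049 -0.754  3.115 12.746] 0.047 angle 0.7606320827058943
```

Emit:
{"api": "carry_out", "payload": {
  "plan": [
    [[0,0,0,0,0,0.3],[0,0,0,0,0,0.3],[0,0,0,0,0,0.3],[0,0,0,0,0,0],[0,0,0,0,0,0],[0,0,0,0,0,0],[0,0,0,0,0,0],[0,0,0,0,0,0],[0,0,0,0,0,0],[0,0,0,0,0,0]]
  ]
}}

```text
time_s: 15.08
position: [624.4, 22.8, 345.2]
ee_rot: [3.139, 0.001, 2.008]
contact_force: [-0.2, 3.2, 13.1]
gripper_width: 39.9
gripper_force: 67.1
```

```bash
python3 tq.py
```

```text
15.3333 [624.3  22.8 345.2] yaw 2.008 w 39.9 [ 0.469  0.14  -0.056 -0.759  3.241 12.554] 0.013 angle 0.8506113190076503
```

Emit:
{"api": "carry_out", "payload": {
  "plan": [
    [[0,0,0,0,0,0.3],[0,0,0,0,0,0.3],[0,0,0,0,0,0.3],[0,0,0,0,0,0],[0,0,0,0,0,0],[0,0,0,0,0,0],[0,0,0,0,0,0],[0,0,0,0,0,0],[0,0,0,0,0,0],[0,0,0,0,0,0]]
  ]
}}

```text
time_s: 16.22
position: [624.4, 22.9, 345.2]
ee_rot: [3.139, 0.001, 1.918]
contact_force: [-0.2, 3.7, 12.9]
gripper_width: 39.8
gripper_force: 67.0
```

```bash
python3 tq.py
```

```text
16.4667 [624.3  22.9 345.2] yaw 1.918 w 40.2 [ 0.456  0.104 -0.033 -0.637  3.108 12.639] 0.013 angle 0.9406015549639171
```

Emit:
{"api": "carry_out", "payload": {
  "plan": [
    [[0,0,0,0,0,0.3],[0,0,0,0,0,0.3],[0,0,0,0,0,0.3],[0,0,0,0,0,0],[0,0,0,0,0,0],[0,0,0,0,0,0],[0,0,0,0,0,0],[0,0,0,0,0,0],[0,0,0,0,0,0],[0,0,0,0,0,0]]
  ]
}}

```text
time_s: 17.35
position: [624.4, 22.9, 345.2]
ee_rot: [3.139, 0.0, 1.828]
contact_force: [-0.0, 2.8, 12.7]
gripper_width: 40.2
gripper_force: 67.0
```

```bash
python3 tq.py
```

```text
17.6 [624.4  22.8 345.2] yaw 1.8281 w 39.7 [ 0.45   0.067  0.036  0.108  3.144 12.505] 0.01 angle 1.0305327952846137
```

Emit:
{"api": "carry_out", "payload": {
  "plan": [
    [[0,0,0,0,0,0.3],[0,0,0,0,0,0.3],[0,0,0,0,0,0.3],[0,0,0,0,0,0],[0,0,0,0,0,0],[0,0,0,0,0,0],[0,0,0,0,0,0],[0,0,0,0,0,0],[0,0,0,0,0,0],[0,0,0,0,0,0]]
  ]
}}

```text
time_s: 18.48
position: [624.4, 22.9, 345.2]
ee_rot: [3.139, 0.0, 1.738]
contact_force: [-0.5, 2.6, 12.3]
gripper_width: 40.0
gripper_force: 67.0
```

```bash
python3 tq.py
```

```text
18.7333 [624.4  22.9 345.2] yaw 1.7381 w 39.6 [4.8300e-01 9.0000e-03 1.4300e-01 8.9000e-02 2.9270e+00 1.2191e+01] 0.027 angle 1.120519261979116
```

Emit:
{"api": "carry_out", "payload": {
  "plan": [
    [[0,0,0,0,0,0.3],[0,0,0,0,0,0.3],[0,0,0,0,0,0.3],[0,0,0,0,0,0],[0,0,0,0,0,0],[0,0,0,0,0,0],[0,0,0,0,0,0],[0,0,0,0,0,0],[0,0,0,0,0,0],[0,0,0,0,0,0]]
  ]
}}

```text
time_s: 19.62
position: [624.4, 22.8, 345.2]
ee_rot: [3.139, -0.0, 1.648]
contact_force: [0.6, 2.3, 11.9]
gripper_width: 39.7
gripper_force: 66.9
```

```bash
python3 tq.py
```

```text
19.8667 [624.4  22.9 345.2] yaw 1.6482 w 39.9 [ 0.482 -0.042  0.269  0.587  2.835 12.156] 0.017 angle 1.2103911742611444
```

Emit:
{"api": "carry_out", "payload": {
  "plan": [
    [[0,0,0,0,0,0],[0,0,0,0,0,0],[0,0,0,0,0,0],[0,0,0,0,0,0],[0,0,0,0,0,0],[0,0,0,0,0,0],[0,0,0,0,0,0],[0,0,0,0,0,0],[0,0,0,0,0,0],[0,0,0,0,0,0]]
  ],
  "grip": -1
}}

```text
time_s: 20.75
position: [624.2, 22.6, 343.6]
ee_rot: [-3.142, -0.0, 1.648]
contact_force: [0.7, -0.2, 0.1]
gripper_width: 85.5
gripper_force: 0.0
```

Emit:
{"api": "carry_out", "payload": {
  "plan": [
    [[0,0,-0.5,0,0,0],[0,0,-0.9,0,0,0],[0,0,-0.9,0,0,0],[0,0,-0.9,0,0,0],[0,0,-0.9,0,0,0],[0,0,-0.4,0,0,0],[0,0,0,0,0,0],[0,0,0,0,0,0],[0,0,0,0,0,0],[0,0,0,0,0,0]]
  ]
}}

```text
time_s: 21.58
position: [624.2, 22.6, 432.4]
ee_rot: [-3.14, -0.0, 1.648]
contact_force: [-0.6, -0.3, 0.2]
gripper_width: 85.4
gripper_force: 0.0
```

```bash
python3 tq.py
python3 - <<'E'
from h import *
s=bot.read_state();print(s['position'].tolist(),s['ee_rot'])
im=bot.get_image("wrist");cv2.imwrite("pics/w4f.png",im);cv2.imwrite("pics/w4.png",cv2.resize(im[110:260,170:340],None,fx=4,fy=4,interpolation=cv2.INTER_CUBIC))
E
```

```text
21.8333 [624.2  22.6 433.3] yaw 1.6478 w 85.3 [ 0.008 -0.012 -0.018 -0.163 -0.232 -0.178] 0.019 angle 1.210806938503792
[624.2113313817965, 22.56969851481708, 433.3323117938485] [-3.14116635e+00 -1.68277351e-04  1.64771226e+00]
```

View pics/w4.png

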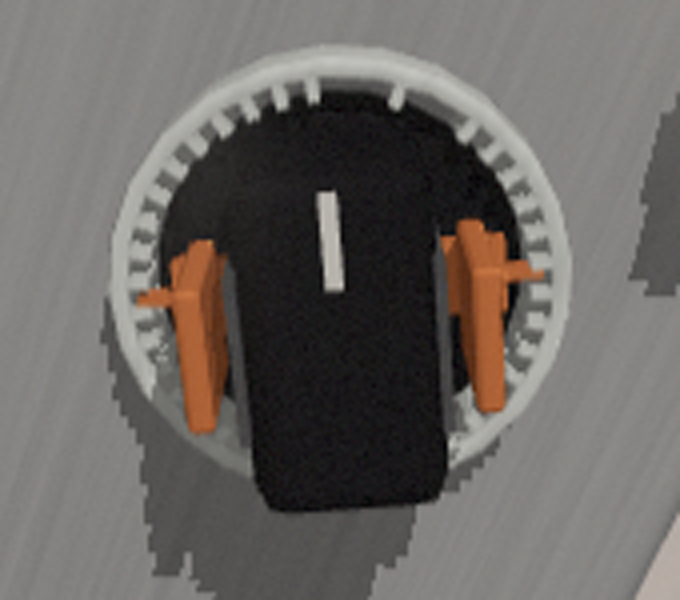

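Run:
```python
from h import *
s=bot.read_state();T=wrist_T(s)
px=lambda u,v:[170+(u+.5)/4-.5,110+(v+.5)/4-.5]
B=np.array([px(176,292),px(192,432),px(500,270),px(504,409)])
def f(p):
    L=[[-13,-p[3],197],[13,-p[3],197],[-13,p[4],197],[13,p[4],197]]
    return (wproj(T,world(p[:3],L))-B).ravel()
r=least_squares(lambda p:np.r_[f(p),(p[0]-623.9)*2,(p[1]-22.3)*2],[624,22,-1.4,27,27]);print(r.x,r.fun.round(1))
print('cap angle',-.283-r.x[2],'over tabs',r.x[3]+r.x[4])
# pointer line
for a,b in [((325,192),(335,290))]:
    k=bot.get_calibration('wrist');q=[]
    for uv in(a,b):
        u,v=px(*uv);w=T[:3,:3]@[(u-k['cx'])/k['fx'],(v-k['cy'])/k['fy'],1];q.append(T[:3,3]+w*(198-T[2,3])/w[2])
    d=q[1]-q[0];print('line angle',-.283-np.arctan2(d[1],d[0]))
```

```text
[623.94094295  22.03151661  -1.41946516  25.08129084  27.47518458] [-0.2 -0.9  0.2  0.4 -0.2 -1.1  0.2  0.9  0.1 -0.5]
cap angle 1.1364651637672958 over tabs 52.55647541961609
line angle 1.114503209596807
```

The cap sits at about 1.134 rad, the lower edge of the 1.154 notch. Both tabs are out: the spacing in the picture matches about 54 mm. Next I'll shut the fingers and go to the rocker.

Emit:
{"api": "carry_out", "payload": {
  "plan": [
    [[-0.43,-0.78,0,0,0,0],[-0.43,-0.78,0,0,0,0],[-0.43,-0.78,0,0,0,0],[-0.43,-0.78,0,0,0,0],[-0.43,-0.78,0,0,0,0],[-0.43,-0.78,0,0,0,0],[-0.43,-0.78,0,0,0,0],[-0.43,-0.78,0,0,0,0],[-0.43,-0.78,0,0,0,0],[-0.43,-0.78,0,0,0,0]]
  ],
  "grip": 1,
  "squeeze": 20
}}

```text
time_s: 22.77
position: [474.4, -75.5, 433.7]
ee_rot: [3.141, 0.0, 1.648]
contact_force: [0.4, 0.1, 0.7]
gripper_width: -0.1
gripper_force: 0.0
```

Emit:
{"api": "carry_out", "payload": {
  "plan": [
    [[0,0,0.7,0,0,0],[0,0,0.7,0,0,0],[0,0,0.7,0,0,0],[0,0,0.7,0,0,0],[0,0,0.5,0,0,0],[0,0,0,0,0,0],[0,0,0,0,0,0],[0,0,0,0,0,0],[0,0,0,0,0,0],[0,0,0,0,0,0]]
  ]
}}

```text
time_s: 23.6
position: [475.4, -75.2, 368.3]
ee_rot: [3.141, 0.0, 1.648]
contact_force: [-0.8, -0.9, -0.5]
gripper_width: -0.3
gripper_force: 0.0
```

Run:
```python
from h import *
s=bot.read_state();print(s['position'].tolist(),s['ee_rot'],s['contact_force'],bot.tip_reach)
im=bot.get_image("wrist");cv2.imwrite("pics/w5.png",im)
```

```text
[475.3720082068169, -75.15902074868416, 368.28994138934695] [3.14065724e+00 3.09302405e-04 1.64783135e+00] [-0.75028812 -0.87665779 -0.51111951] 173.4
```

View pics/w5.png

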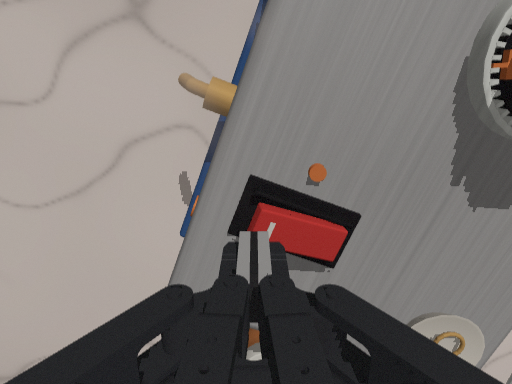

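The shut fingertips at about (253,235) line up over the rocker's white-marked robot-side end at (270,228). I'll press down now.

Emit:
{"api": "carry_out", "payload": {
  "plan": [
    [[0,0,0.25,0,0,0],[0,0,0.25,0,0,0],[0,0,0.25,0,0,0],[0,0,0.25,0,0,0],[0,0,0,0,0,0],[0,0,0,0,0,0],[0,0,0,0,0,0],[0,0,0,0,0,0],[0,0,0,0,0,0],[0,0,0,0,0,0]]
  ]
}}

```text
time_s: 24.48
position: [475.3, -75.1, 347.8]
ee_rot: [3.141, -0.0, 1.648]
contact_force: [-0.1, -0.2, 0.6]
gripper_width: -0.1
gripper_force: 0.0
```

Emit:
{"api": "carry_out", "payload": {
  "plan": [
    [[0,0,0.06,0,0,0],[0,0,0.06,0,0,0],[0,0,0.06,0,0,0],[0,0,0.06,0,0,0],[0,0,0.06,0,0,0],[0,0,0,0,0,0],[0,0,0,0,0,0],[0,0,0,0,0,0],[0,0,0,0,0,0],[0,0,0,0,0,0]]
  ]
}}

```text
time_s: 25.32
position: [475.3, -75.2, 341.6]
ee_rot: [3.142, -0.0, 1.648]
contact_force: [-0.6, 0.2, -0.5]
gripper_width: 0.2
gripper_force: 0.0
```

Emit:
{"api": "carry_out", "payload": {
  "plan": [
    [[0,0,0.05,0,0,0],[0,0,0.05,0,0,0],[0,0,0.05,0,0,0],[0,0,0.05,0,0,0],[0,0,0,0,0,0],[0,0,0,0,0,0],[0,0,0,0,0,0],[0,0,0,0,0,0],[0,0,0,0,0,0],[0,0,0,0,0,0]]
  ]
}}

```text
time_s: 26.15
position: [475.1, -75.1, 338.1]
ee_rot: [3.142, -0.0, 1.648]
contact_force: [-7.0, 2.7, 12.2]
gripper_width: 0.1
gripper_force: 6.6
```

Emit:
{"api": "carry_out", "payload": {
  "plan": [
    [[0,0,0.04,0,0,0],[0,0,0.03,0,0,0],[0,0,0,0,0,0],[0,0,0,0,0,0],[0,0,0,0,0,0],[0,0,0,0,0,0],[0,0,0,0,0,0],[0,0,0,0,0,0],[0,0,0,0,0,0],[0,0,0,0,0,0]]
  ]
}}

```text
time_s: 26.98
position: [475.1, -75.0, 337.7]
ee_rot: [3.141, 0.0, 1.648]
contact_force: [-12.9, 3.2, 25.7]
gripper_width: -0.2
gripper_force: 13.6
```

Emit:
{"api": "carry_out", "payload": {
  "plan": [
    [[0,0,-0.3,0,0,0],[0,0,-0.8,0,0,0],[0,0,-0.8,0,0,0],[0,0,-0.8,0,0,0],[0,0,-0.8,0,0,0],[0,0.5,-0.8,0,0,0],[0,0.5,0,0,0,0],[0,0.5,0,0,0,0],[0,0.5,0,0,0,0],[0,0,0,0,0,0]]
  ]
}}

```text
time_s: 27.82
position: [516.6, -72.0, 420.7]
ee_rot: [-3.14, -0.001, 1.648]
contact_force: [0.4, 0.4, -0.7]
gripper_width: -0.2
gripper_force: 0.0
```

Run:
```python
from h import *
s=bot.read_state();print(s['time_s'],s['position'].tolist(),s['ee_rot'],s['contact_force'])
im=bot.get_image("wrist");sc=bot.get_image("scene")
cv2.imwrite("pics/w6.png",np.vstack([cv2.resize(im,(600,450))[:340],cv2.resize(sc[130:260,130:370],(600,260),interpolation=2)[:260]]))
```

```text
27.8167 [516.6229725304296, -71.98853997381094, 420.7419508245088] [-3.13998530e+00 -8.50366140e-04  1.64815795e+00] [ 0.42406062  0.44361984 -0.66889209]
```

View pics/w6.png

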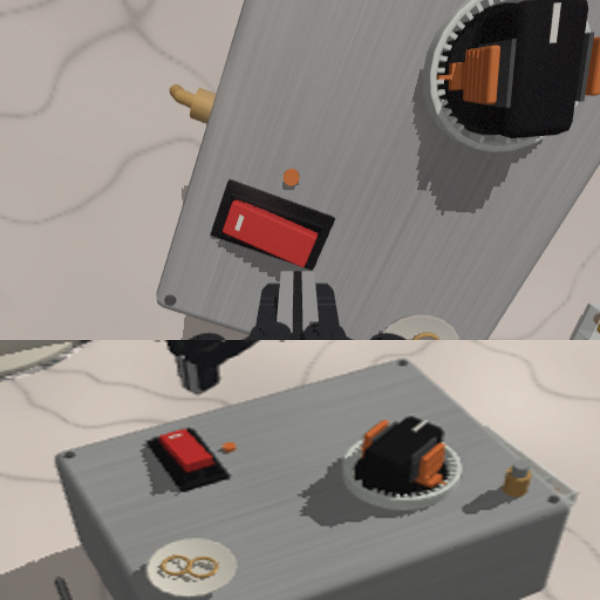

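The picture shows the rocker's far end raised and its robot-side end down. It bottomed against a hard stop at 26 N. The tabs are out and nothing is held, so I'm handing the job in.

```bash
python3 -c "
from workcell import bot
print(bot.finish_job())"
```

```text
the job is handed in; nothing more can be done
None
```

I've handed the job in, and the system gave no verdict: the cap is latched in the 1.154 rad notch with both tabs out, the heater rocker is pressed to its ON stop, and nothing is held. I estimate the seal torque at 0.2–0.25 N m from noisy wrist readings, which is below the 0.4 N m you asked for but inside the 0.15–0.55 N m pass band.

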